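# Set and clamp the beaker stop of an oil-lab sample stage

## Task

On the aluminium sample stage, slide the blue beaker stop along its slotted bolt holes until its upright plate and red pointer are in line with the green marker clip (not the yellow one). Then tighten the black clamp knob: turn it clockwise, seen from above, until it stops, leaving the beaker stop at the green marker.

Things in the scene. Friction and masses are not known exactly. Their poses are not given: they have to be found in the camera images.
- stop_grip (a point): Middle of the blue stop's upright plate, 58 mm above the table. Plate 8 mm thick along the point's y, 84 mm wide along x, standing 18 to 78 mm above the table; its slotted foot lies flat (12 to 18 mm high) on the -y side. It slides only along the point's y, either way, 120 mm in all, starting near mid-travel, against 4 N friction, and stays where left. x points to the marker clips, z up.
- knob_grip (a point): Centre of the black knob's bar grip, on its vertical axis, 52 mm above the table; turns with the knob. Bar 54 mm long along the point's x, 16 mm wide along y, 40 to 64 mm above the table, on a 16 mm thick stem. It stands on the stage to the -y side of the stop, at least 80 mm from the upright plate, and does not move with the stop.
- clamp_knob (a joint): Angle of the knob in rad: grows as it is turned clockwise seen from above, from 0 (loose) to 1.2 at its end stop (tight; 1.0 and over counts as tight). Starts between 0 and 0.35, takes about 0.1 N m to turn and stays where left.
- green_marker: Green marker clip fixed on the stage beside the path of the red pointer, 26 mm (x) by 12 mm (y), 10 mm high. Origin at the centre of its underside, 12 mm above the table; axes parallel to stop_grip's. The stop is at the mark when stop_grip has y = 0 in this frame (x stays about -74 mm). A like yellow clip sits about 70 mm away along y, either side.

How it is judged:
By the outcome, as a careful person would: the job done as asked, in the order asked, and still so for the second after the job is handed in, with the robot touching nothing.
It also fails if it takes over 45 s, if anything falls off the work surface, if the arm or the gripper's body presses on something with over 40 N, if the wrist force passes 120 N, or if a joint passes its speed limit or range.

## Robot

A 6-joint arm with a two-finger parallel gripper is mounted at the origin on the work surface. World frame = base frame: x ahead of the robot, y to its left, z up, the work surface at z = 0. Lengths are in m, angles in rad, forces in N, time in s.
With the tool pointing down it reaches from about 0.225 to 0.875 m from the base axis. Payload 3.4 kg.
Tool frame: the origin (TCP) lies at the very end of the fingers, on their centre line; the grasp point (between the pads) lies 19 mm behind it (grip_depth is the distance from the TCP to the grasp point, in m); x points along the fingers, z is the direction in which the jaws open and shut, and the axes are right-handed (so a half turn about x gives the same grasp; the last joint's range is limited). The gripper opens to 85 mm and grips with 20 to 120 N. Pads are 22 mm wide; open, the fingers measure 114 mm over their backs; the gripper's body (76 mm by 85 mm) begins 54 mm behind the grasp point. The pads swing forward as they close: fully open they stand 13 mm farther back than shut.
Start: joints at [-1.337, 0.276, 1.505, -0, 1.361, -0.121], TCP at [0.2, -0.539, 0.231] pointing down, gripper open.
Joint ranges: [-2.89, 2.89], [-0.75, 2.08], [0.22, 2.7], [-1.18, 4.32], [0.11, 2.71], [-2.7, 2.7]. Speed limits (rad/s): [2.57, 2.57, 3.14, 3.14, 3.14, 3.14].

## Interface

Orientations are given as a unit quaternion [w, x, y, z].
In Python, from rig import get_state, get_image, sign_off, grip_depth gives the robot as it stands. The module is installed in compiled form; this text tells all that it offers.
- The arm moves only by the tool arm_command, never from a script. Its argument "series" is a list of rows, each an object with "dp": the shift along the tool's x, y, z scaled (see below), a list of three; "angular": the turn, a rotation vector about the tool's x, y, z scaled (see below), a list of three; "gripper": the finger opening in mm, from 0 to 85.4. A call has exactly 8 rows; each row shifts and turns the pose as measured when the row begins, along the tool's axes as they then stand; what a row does not reach is not made up. The controller multiplies each number of a shift by 0.12 m and each number of a turn by 90 degrees. A row lasts 1/8 s, in which the tool goes at most 62.5 mm and 10.7 degrees, less where a joint would pass 70% of its speed; a pose out of reach is approached as far as the arm can. A call with a number of a shift or a turn outside -1 to 1 is refused whole. A call with a gripper value outside its range is refused whole. The fingers move at their own pace and stop on an object; "grip_force" is the grip in N (left out, the last holds). Time passes only in rows, so rows that do not move let the fingers close, or fill a call up. It gives the time, the measured TCP pose, the force and the opening at its end, in the units of the state.
- get_state(): the state, without advancing time (a new reading comes with each control period).
- get_image(name): name is "scene" or "top" or "wrist"; returns a dict with "image" (384x512x3 uint8, blue, green, red), "depth" (384x512 float32, m along the optical axis (not along the pixel's ray), 0 where there is no reading), "mtx" (3x3 intrinsics, pixels), "view" (4x4, takes a point from world to camera coordinates); the wrist camera has in their place "mount" (4x4, takes a point from camera to tool coordinates, whose origin is the TCP and whose axes are the tool frame's). Camera axes: x right, y up, looking along -z (the intrinsics and any distortion apply to the point x, -y, -z); pixel columns grow to the right and rows downward; lengths in m; the calibration is good to about 2 mm. A picture is of the moment at which its call begins: read the wrist's pose just before it.
- sign_off(): hands the job in, once; it reports no verdict.
The state is a dict: "clock": time; "qpos": joint angles; "qd": joint speeds; "effort": joint torques, N m; "position": TCP position; "ee_rot": TCP orientation; "contact_force": force on the tool from outside, world axes, zero at the start; "moment": the same for the moment, N m; "width": finger opening in m.
Only numpy, scipy, OpenCV 4.12 (cv2) and the standard library are available. Lean on these libraries where they do the work, as an engineer would, in place of code of your own. Each camera call takes 0.05 s, during which the arm holds its last target. There are 200 camera calls.

## Working session

There is one attempt and no reset: what is moved stays moved. The work goes in short steps, Python scripts to look and compute and a tool call to move; the robot and the scene stay as the last step left them, time stands still between calls to the robot, and variables do not carry over. Pictures are saved under pics/ and viewed, about 8 in all and at most 12, crops included, and the job is handed in when it is done.

Besides the shell and the picture viewer there is one more tool, called after "Request:" as name(argument=value, ...), one argument or row to a line, values as JSON. arm_command: Moves the arm, as the interface text tells. Its arguments: {"type":"object","properties":{"series":{"type":"array","items":{"type":"object","properties":{"dp":{"type":"array","items":{"type":"number"}},"angular":{"type":"array","items":{"type":"number"}},"gripper":{"type":"number"}}}},"grip_force":{"type":"number"}},"required":["series"]}

```bash
mkdir -p pics; python3 - <<'E'
from rig import *
import cv2,numpy as np
s=get_state();print({k:np.round(v,3) for k,v in s.items()})
for n in("top","scene"):
    d=get_image(n);cv2.imwrite(f"pics/{n}0.png",d["image"]);np.savez(f"{n}0.npz",**d)
    print(n,d["mtx"],np.round(d["view"],3),[k for k in d])
E
```

```text
{'clock': np.float64(0.0), 'qpos': array([-1.337,  0.277,  1.506,  0.   ,  1.361, -0.121]), 'qd': array([-0.001,  0.001,  0.   ,  0.001,  0.001, -0.   ]), 'effort': array([ 1.0000e-03, -4.1677e+01, -2.4580e+01, -0.0000e+00,  1.1000e-02,
        0.0000e+00]), 'position': array([ 0.2  , -0.539,  0.23 ]), 'ee_rot': array([ 0.58 ,  0.404,  0.581, -0.403]), 'contact_force': array([-0.272,  0.085, -0.653]), 'moment': array([ 0.009, -0.033, -0.019]), 'width': np.float64(0.085)}
top [[486.80367675   0.         260.18840214]
 [  0.         486.80367675 187.95362743]
 [  0.           0.           1.        ]] [[-0.003 -1.    -0.03   0.073]
 [ 0.994 -0.006  0.113 -0.587]
 [-0.113 -0.03   0.993 -0.788]
 [ 0.     0.     0.     1.   ]] ['image', 'depth', 'mtx', 'view']
scene [[493.66385005   0.         254.75773054]
 [  0.         493.66385005 193.3905497 ]
 [  0.           0.           1.        ]] [[ 0.323  0.946  0.002 -0.239]
 [-0.777  0.265  0.571  0.39 ]
 [ 0.54  -0.186  0.821 -1.148]
 [ 0.     0.     0.     1.   ]] ['image', 'depth', 'mtx', 'view']
```

View pics/top0.png

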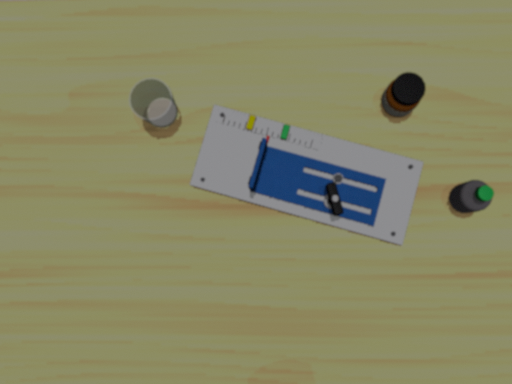

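View pics/scene0.png

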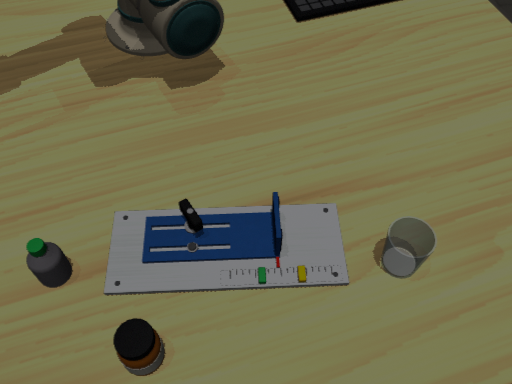

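The top view shows the green clip at (286,132), yellow at (251,122), the red pointer at (267,139), the upright plate around (259,165) and the knob bar around (334,199). The stop must slide towards the knob side (image right). In the scene view, green is at (262,275), yellow at (302,273) and the plate at (277,225), which agrees.

```bash
cat > h.py <<'E'
import numpy as np,cv2
def ray(d,uv,z,T=None):
    """pixels -> world points on plane z"""
    T=np.linalg.inv(d["view"]) if T is None else T
    uv=np.atleast_2d(uv).astype(float);M=d["mtx"]
    c=np.c_[(uv[:,0]-M[0,2])/M[0,0],-(uv[:,1]-M[1,2])/M[1,1],-np.ones(len(uv))]
    w=c@T[:3,:3].T;o=T[:3,3]
    return o+w*((z-o[2])/w[:,2])[:,None]
def cloud(d,T=None):
    T=np.linalg.inv(d["view"]) if T is None else T
    M=d["mtx"];v,u=np.mgrid[:384,:512];Z=d["depth"]
    c=np.stack([(u-M[0,2])/M[0,0]*Z,-(v-M[1,2])/M[1,1]*Z,-Z],-1)
    return c@T[:3,:3].T+T[:3,3]
def masks(im):
    h=cv2.cvtColor(im,cv2.COLOR_BGR2HSV);H,S,V=cv2.split(h)
    return dict(green=(H>50)&(H<85)&(S>130)&(V>60),yellow=(H>20)&(H<33)&(S>200)&(V>100),
      blue=(H>100)&(H<130)&(S>120),red=((H<6)|(H>173))&(S>120)&(V>60),black=(V<45)&(S<140))
def pix(m): v,u=np.nonzero(m);return np.c_[u,v]
E
python3 - <<'E'
from h import *
for n in("top","scene"):
    d=dict(np.load(n+"0.npz"));P=cloud(d);m=masks(d["image"])
    box=np.zeros((384,512),bool)
    if n=="top":box[105:240,190:420]=1
    else:box[190:295,105:350]=1
    for k in("green","yellow","red"):
        q=pix(m[k]&box);z=.022 if k!="red" else .022
        print(n,k,len(q),q.mean(0).round(1),ray(d,q.mean(0),z).round(4),np.median(P[m[k]&box],0).round(4))
    for k,lo,hi in(("blue",.068,.09),("blue",.01,.025),("black",.055,.075)):
        mm=m[k]&box&(P[...,2]>lo)&(P[...,2]<hi);q=P[mm][:,:2].astype(np.float32)
        print(n,k,lo,len(q),q.mean(0) if len(q) else "",np.median(P[mm][:,2]) if len(q) else "")
        if len(q):
            r=cv2.minAreaRect(q*1000);print(r,cv2.boxPoints(r).round(0).tolist())
    print(np.unique(P[box][:,2].round(2),return_counts=True))
E
```

```text
top green 63 [284.7 131.6] [[0.6864 0.0281 0.022 ]] [0.6857 0.0276 0.023 ]
top yellow 51 [250.5 122.2] [[0.7038 0.0875 0.022 ]] [0.7036 0.0882 0.0229]
top red 6 [267.3 138.2] [[0.6751 0.0582 0.022 ]] [0.6761 0.0589 0.018 ]
top blue 0.068 229 [0.62149435 0.07338728] 0.07867728679423225
((622.6162109375, 73.80194091796875), (7.830958366394043, 80.6498794555664), 73.78266143798828) [[583.0, 81.0], [660.0, 59.0], [662.0, 66.0], [585.0, 89.0]]
top blue 0.01 4328 [ 0.5960067  -0.02167473] 0.018910639090203574
((592.89501953125, -30.452987670898438), (209.60940551757812, 81.97938537597656), 73.7694091796875) [[524.0, -120.0], [603.0, -143.0], [662.0, 59.0], [583.0, 82.0]]
top black 0.055 213 [ 0.5652583  -0.04922583] 0.06432828528497447
((565.4979248046875, -49.99648666381836), (50.38946533203125, 13.286154747009277), 14.173986434936523) [[539.0, -50.0], [543.0, -63.0], [592.0, -50.0], [588.0, -37.0]]
(array([-0.  ,  0.01,  0.02,  0.03,  0.04,  0.05,  0.06,  0.07,  0.08,
        0.85]), array([11975, 11682,  6249,    97,    83,   133,   277,   161,   262,
         131]))
scene green 101 [26
[... 372 characters left out ...]
 [[583.0, 82.0], [664.0, 58.0], [667.0, 67.0], [586.0, 91.0]]
scene blue 0.01 4960 [ 0.5981334  -0.02628823] 0.017594019408867234
((594.7821044921875, -27.022979736328125), (217.15060424804688, 86.94313049316406), 73.6798324584961) [[523.0, -119.0], [606.0, -143.0], [667.0, 65.0], [584.0, 89.0]]
scene black 0.055 277 [ 0.5713577  -0.04985455] 0.06309895017874845
((591.4132690429688, 7.3554229736328125), (166.54931640625, 55.226139068603516), 65.47557830810547) [[532.0, -57.0], [582.0, -80.0], [651.0, 72.0], [601.0, 95.0]]
(array([-0.  ,  0.01,  0.02,  0.03,  0.04,  0.05,  0.06,  0.07,  0.08,
        0.72]), array([ 6194, 13149,  5416,    48,    56,   102,   337,    94,   234,
          95]))
```

```bash
cat >> h.py <<'E'
from scipy.spatial.transform import Rotation as R
def plan(s,target,jaw_deg):
    """tool-frame shift and turn still to go, in command units"""
    w,x,y,z=s["ee_rot"];r=R.from_quat([x,y,z,w])
    best=None
    for k in(0,180):
        a=np.radians(jaw_deg+k);Z=np.array([np.cos(a),np.sin(a),0]);X=np.array([0,0,-1.])
        rv=(r.inv()*R.from_matrix(np.c_[X,np.cross(Z,X),Z])).as_rotvec()
        if best is None or np.linalg.norm(rv)<np.linalg.norm(best):best=rv
        print("  opt",k,np.round(np.degrees(rv),1))
    dp=r.inv().apply(np.array(target)-s["position"])
    print("pos",s["position"].round(4),"q",s["qpos"].round(2),"F",s["contact_force"].round(1),"w",round(float(s["width"]),4),"t",s["clock"])
    print("axes",r.as_matrix().round(3).tolist());print("dp units",(dp/.12).round(3),"mm",(dp*1000).round(1),"turn units",(best/(np.pi/2)).round(3))
E
python3 - <<'E'
from h import *;from rig import *
plan(get_state(),[.6237,.0742,.2],73.7)
E
```

```text
opt 0 [-1.434e+02 -0.000e+00 -1.000e-01]
  opt 180 [36.6 -0.1  0. ]
pos [ 0.1997 -0.5387  0.2305] q [-1.34  0.28  1.51  0.    1.36 -0.12] F [ 0.2 -1.   0.4] w 0.0854 t 0.1
axes [[-0.0, 0.938, 0.347], [0.002, 0.347, -0.938], [-1.0, 0.0, -0.002]]
dp units [ 0.261  5.088 -3.561] mm [  31.3  610.6 -427.4] turn units [ 0.407 -0.001  0.   ]
```

Request:
arm_command(
  series=[
    {"dp":[0,0.36,-0.25],"angular":[0,0,0],"gripper":85},
    {"dp":[0,0.36,-0.25],"angular":[0,0,0],"gripper":85},
    {"dp":[0,0.36,-0.25],"angular":[0,0,0],"gripper":85},
    {"dp":[0,0.36,-0.25],"angular":[0,0,0],"gripper":85},
    {"dp":[0,0.36,-0.25],"angular":[0,0,0],"gripper":85},
    {"dp":[0,0.36,-0.25],"angular":[0,0,0],"gripper":85},
    {"dp":[0,0.36,-0.25],"angular":[0,0,0],"gripper":85},
    {"dp":[0,0.36,-0.25],"angular":[0,0,0],"gripper":85},
  ],
  grip_force=40,
)

```text
clock: 1.1
position: [0.4454, -0.1864, 0.2276]
ee_rot: [0.577, 0.407, 0.58, -0.405]
contact_force: [1.0, 0.2, 0.1]
width: 0.0851
```

```bash
python3 - <<'E'
from h import *;from rig import *
plan(get_state(),[.6237,.0742,.2],73.7)
E
```

```text
opt 0 [-1.439e+02 -1.000e-01 -4.000e-01]
  opt 180 [36.1 -0.3  0.1]
pos [ 0.4454 -0.1864  0.2276] q [-0.54  0.14  1.69  0.    1.31  0.68] F [1.  0.2 0.1] w 0.0851 t 1.1
axes [[-0.002, 0.941, 0.339], [0.005, 0.339, -0.941], [-1.0, -0.0, -0.005]]
dp units [ 0.238  2.135 -1.538] mm [  28.5  256.1 -184.5] turn units [ 0.401 -0.003  0.001]
```

Request:
arm_command(
  series=[
    {"dp":[0,0.36,-0.26],"angular":[0,0,0],"gripper":85},
    {"dp":[0,0.36,-0.26],"angular":[0,0,0],"gripper":85},
    {"dp":[0,0.36,-0.26],"angular":[0,0,0],"gripper":85},
    {"dp":[0,0.36,-0.26],"angular":[0,0,0],"gripper":85},
    {"dp":[0,0.35,-0.25],"angular":[0,0,0],"gripper":85},
    {"dp":[0,0.34,-0.25],"angular":[0,0,0],"gripper":85},
    {"dp":[0,0,0],"angular":[0.1,0,0],"gripper":85},
    {"dp":[0,0,0],"angular":[0.1,0,0],"gripper":85},
  ],
)

```text
clock: 2.1
position: [0.6282, 0.0884, 0.2237]
ee_rot: [0.504, 0.492, 0.51, -0.493]
contact_force: [-0.5, -0.2, -0.1]
width: 0.0851
```

Request:
arm_command(
  series=[
    {"dp":[0,0,0],"angular":[0.1,0,0],"gripper":85},
    {"dp":[0,0,0],"angular":[0.1,0,0],"gripper":85},
    {"dp":[0,0,0],"angular":[0,0,0],"gripper":85},
    {"dp":[0,0,0],"angular":[0,0,0],"gripper":85},
    {"dp":[0,0,0],"angular":[0,0,0],"gripper":85},
    {"dp":[0,0,0],"angular":[0,0,0],"gripper":85},
    {"dp":[0,0,0],"angular":[0,0,0],"gripper":85},
    {"dp":[0,0,0],"angular":[0,0,0],"gripper":85},
  ],
)

```text
clock: 3.1
position: [0.6271, 0.089, 0.2211]
ee_rot: [-0.419, -0.564, -0.427, 0.569]
contact_force: [-0.1, -1.0, 0.1]
width: 0.0851
```

```bash
python3 - <<'E'
from h import *;from rig import *
s=get_state()
plan(s,[.6237,.0742,.2],73.7)
d=get_image("wrist");cv2.imwrite("pics/w1.png",d["image"]);np.savez("w1.npz",**d)
w,x,y,z=s["ee_rot"];T=np.eye(4);T[:3,:3]=R.from_quat([x,y,z,w]).as_matrix();T[:3,3]=s["position"];T=T@d["mount"]
P=cloud(d,T);m=masks(d["image"])
for k in("green","yellow","red"):
    a=m[k]&(P[...,2]<.04)&(P[...,2]>.012);q=pix(a)
    if len(q):print(k,len(q),q.mean(0).round(),ray(d,q.mean(0),.022,T).round(4),np.median(P[a],0).round(4))
a=m["blue"]&(P[...,2]>.07)&(P[...,2]<.09)
r=cv2.minAreaRect(P[a][:,:2].astype(np.float32)*1000);print("plate",a.sum(),r,np.median(P[a][:,2]))
E
```

```text
opt 0 [1.798e+02 1.200e+00 1.000e-01]
  opt 180 [-0.2 -0.   0.7]
pos [0.6271 0.089  0.2211] q [0.03 0.38 1.38 0.   1.4  1.89] F [-0.1 -1.   0.1] w 0.0851 t 3.1
axes [[-0.012, 0.959, -0.284], [0.004, -0.284, -0.959], [-1.0, -0.013, -0.001]]
dp units [0.176 0.01  0.126] mm [21.1  1.2 15.1] turn units [-0.002 -0.     0.008]
green 219 [302. 106.] [[0.689 0.029 0.022]] [0.689  0.029  0.0212]
red 60 [278. 126.] [[0.6749 0.0602 0.022 ]] [0.6749 0.0601 0.0164]
plate 650 ((681.16845703125, -19.104263305664062), (59.627197265625, 279.3837890625), 30.496448516845703) 0.07724803925854754
```

View pics/w1.png

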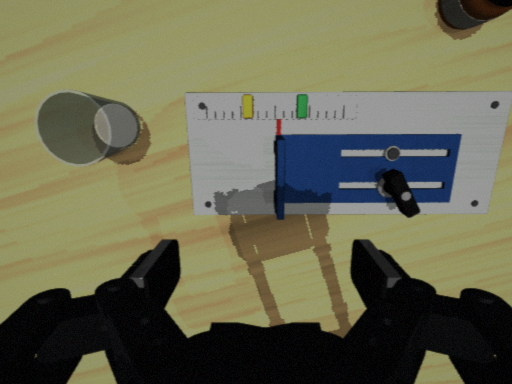

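Wrist view: green clip (302,106), yellow (248,106), pointer tip (278,126), plate (280,178). The pointer lies 26 mm to the +y side of green, the same as the other two views give. I'll straddle the plate next.

Request:
arm_command(
  series=[
    {"dp":[0,0.01,0.126],"angular":[0,0,0.008],"gripper":85},
    {"dp":[0,0,0],"angular":[0,0,0],"gripper":85},
    {"dp":[0.3,0,0],"angular":[0,0,0],"gripper":85},
    {"dp":[0.3,0,0],"angular":[0,0,0],"gripper":85},
    {"dp":[0.3,0,0],"angular":[0,0,0],"gripper":85},
    {"dp":[0.3,0,0],"angular":[0,0,0],"gripper":85},
    {"dp":[0.2,0,0],"angular":[0,0,0],"gripper":85},
    {"dp":[0,0,0],"angular":[0,0,0],"gripper":85},
  ],
)

```text
clock: 4.15
position: [0.6256, 0.0716, 0.0508]
ee_rot: [0.423, 0.569, 0.421, -0.565]
contact_force: [-0.1, 0.3, -0.1]
width: 0.085
```

```bash
python3 - <<'E'
from h import *;from rig import *
plan(get_state(),[.6237,.0742,.039],73.7)
E
```

```text
opt 0 [179.6  -0.5   0.3]
  opt 180 [-0.4 -0.2 -0.3]
pos [0.6256 0.0716 0.0508] q [0.   0.5  1.64 0.   1.   1.86] F [-0.1  0.3 -0.1] w 0.085 t 4.15
axes [[0.007, 0.958, -0.287], [0.001, -0.287, -0.958], [-1.0, 0.006, -0.003]]
dp units [ 0.098 -0.022 -0.016] mm [11.8 -2.7 -1.9] turn units [-0.004 -0.002 -0.004]
```

Request:
arm_command(
  series=[
    {"dp":[0.1,-0.02,-0.016],"angular":[-0.004,-0.002,-0.004],"gripper":85},
    {"dp":[0,0,0],"angular":[0,0,0],"gripper":20},
    {"dp":[0,0,0],"angular":[0,0,0],"gripper":0},
    {"dp":[0,0,0],"angular":[0,0,0],"gripper":0},
    {"dp":[0,0,0],"angular":[0,0,0],"gripper":0},
    {"dp":[0,0,0],"angular":[0,0,0],"gripper":0},
    {"dp":[0,0,0],"angular":[0,0,0],"gripper":0},
    {"dp":[0,0,0],"angular":[0,0,0],"gripper":0},
  ],
  grip_force=30,
)

```text
clock: 5.15
position: [0.6267, 0.074, 0.0423]
ee_rot: [0.426, 0.568, 0.423, -0.564]
contact_force: [-0.2, -0.2, 0.6]
width: 0.0072
```

```bash
cat > look.py <<'E'
from h import *;from rig import *
import sys
s=get_state();u=R.from_euler("z",73.7,degrees=True).apply([0,1,0]) if 0 else np.array([np.cos(np.radians(73.7)),np.sin(np.radians(73.7)),0])
for n in("top","scene"):
    d=get_image(n);cv2.imwrite(f"pics/{n}_{sys.argv[1]}.png",d["image"]);P=cloud(d);m=masks(d["image"])
    box=np.zeros((384,512),bool)
    if n=="top":box[105:240,190:420]=1
    else:box[190:295,105:350]=1
    o={}
    for k,z in(("green",.022),("red",.0164)):
        q=pix(m[k]&box&(P[...,2]<.04))
        if len(q):o[k]=ray(d,q.mean(0),z)[0];print(n,k,len(q),o[k].round(4))
    if len(o)==2:print(" pointer-green y mm",1000*(o["red"]-o["green"])@u)
    a=m["blue"]&box&(P[...,2]>.07)&(P[...,2]<.09)
    if a.sum()>30:
        r=cv2.minAreaRect(P[a][:,:2].astype(np.float32)*1000);print(" plate",a.sum(),r, "plate-green y",(np.r_[np.array(r[0])/1000,0]-o["green"])@u*1000 if "green" in o else "")
    a=m["black"]&box&(P[...,2]>.055)&(P[...,2]<.072)
    if a.sum()>30:print(" knob",a.sum(),cv2.minAreaRect(P[a][:,:2].astype(np.float32)*1000))
E
python3 look.py 2; python3 - <<'E'
from h import *;from rig import *
plan(get_state(),[.6163,.049,.039],73.7)
E
```

```text
plate 59 ((592.9119262695312, 83.08155822753906), (8.136246681213379, 18.768470764160156), 79.07537841796875) plate-green y 
 knob 201 ((565.4295654296875, -49.91425704956055), (50.125736236572266, 12.90809440612793), 14.448972702026367)
scene green 99 [0.6888 0.0282 0.022 ]
scene red 29 [0.6729 0.0611 0.0164]
 pointer-green y mm 27.12669038720066
 plate 200 ((638.2576904296875, 70.62471008300781), (44.78589630126953, 44.11223220825195), 28.48214340209961) plate-green y 26.563736833923002
 knob 355 ((594.855224609375, 11.580276489257812), (177.35525512695312, 59.74374008178711), 60.63782501220703)
  opt 0 [-1.8e+02  6.0e-01 -1.0e-01]
  opt 180 [ 0.  -0.1 -0.4]
pos [0.6267 0.074  0.0423] q [ 0.01  0.51  1.64 -0.    0.99  1.86] F [-0.1 -0.3 -0.3] w 0.0075 t 5.25
axes [[0.007, 0.96, -0.28], [-0.001, -0.28, -0.96], [-1.0, 0.007, -0.001]]
dp units [ 0.027 -0.025  0.224] mm [ 3.3 -3.  26.9] turn units [ 0.    -0.001 -0.004]
```

Request:
arm_command(
  series=[
    {"dp":[0,0,0.06],"angular":[0,0,0],"gripper":0},
    {"dp":[0,0,0.06],"angular":[0,0,0],"gripper":0},
    {"dp":[0,0,0.05],"angular":[0,0,0],"gripper":0},
    {"dp":[0,0,0.04],"angular":[0,0,0],"gripper":0},
    {"dp":[0,0,0],"angular":[0,0,0],"gripper":0},
    {"dp":[0,0,0],"angular":[0,0,0],"gripper":0},
    {"dp":[0,0,0],"angular":[0,0,0],"gripper":0},
    {"dp":[0,0,0],"angular":[0,0,0],"gripper":0},
  ],
)

```text
clock: 6.25
position: [0.6198, 0.0502, 0.0423]
ee_rot: [0.425, 0.569, 0.423, -0.563]
contact_force: [1.5, 2.8, -0.1]
width: 0.0078
```

```bash
python3 look.py 3; python3 - <<'E'
from h import *;from rig import *
plan(get_state(),[.6163,.049,.039],73.7)
E
```

```text
plate 52 ((586.2584838867188, 59.74420166015625), (7.64609432220459, 18.529983520507812), 73.173828125) plate-green y 
scene green 99 [0.689  0.0281 0.022 ]
scene red 29 [0.6657 0.0375 0.0164]
 pointer-green y mm 2.4788661439496416
 plate 209 ((630.3872680664062, 46.5136833190918), (44.70558547973633, 44.89083480834961), 29.10393714904785) plate-green y 1.2402145788862122
 knob 347 ((600.5416870117188, -8.313430786132812), (153.34304809570312, 42.338748931884766), 52.699893951416016)
  opt 0 [-180.     0.7   -0.4]
  opt 180 [ 0.  -0.3 -0.4]
pos [0.6198 0.0502 0.0423] q [-0.03  0.49  1.67  0.    0.97  1.82] F [ 1.   3.2 -0.5] w 0.0075 t 6.35
axes [[0.008, 0.96, -0.281], [0.003, -0.281, -0.96], [-1.0, 0.007, -0.005]]
dp units [ 0.027 -0.026  0.018] mm [ 3.3 -3.1  2.2] turn units [ 0.    -0.003 -0.005]
```

Request:
arm_command(
  series=[
    {"dp":[0,0,0.018],"angular":[0,0,0],"gripper":0},
    {"dp":[0,0,0],"angular":[0,0,0],"gripper":0},
    {"dp":[0,0,0],"angular":[0,0,0],"gripper":0},
    {"dp":[0,0,0],"angular":[0,0,0],"gripper":0},
    {"dp":[0,0,0],"angular":[0,0,0],"gripper":0},
    {"dp":[0,0,0],"angular":[0,0,0],"gripper":0},
    {"dp":[0,0,0],"angular":[0,0,0],"gripper":0},
    {"dp":[0,0,0],"angular":[0,0,0],"gripper":0},
  ],
)

```text
clock: 7.35
position: [0.6192, 0.0481, 0.0423]
ee_rot: [0.425, 0.569, 0.423, -0.563]
contact_force: [1.1, 3.0, -0.4]
width: 0.0077
```

```bash
python3 look.py 4
```

```text
plate 56 ((585.1157836914062, 57.82054901123047), (7.87790584564209, 17.178512573242188), 74.13624572753906) plate-green y 
scene green 100 [0.6887 0.0282 0.022 ]
scene red 28 [0.6641 0.0356 0.0164]
 pointer-green y mm 0.18643242418911893
 plate 211 ((629.6242065429688, 44.026695251464844), (46.33195877075195, 44.388336181640625), 31.5218505859375) plate-green y -1.3520024245568611
 knob 344 ((600.2464599609375, -9.275794982910156), (151.60389709472656, 42.01093673706055), 52.47716522216797)
```

Pointer is within about 1 mm of green. Releasing and lifting, then checking unobstructed.

Request:
arm_command(
  series=[
    {"dp":[0,0,0],"angular":[0,0,0],"gripper":85},
    {"dp":[0,0,0],"angular":[0,0,0],"gripper":85},
    {"dp":[0,0,0],"angular":[0,0,0],"gripper":85},
    {"dp":[0,0,0],"angular":[0,0,0],"gripper":85},
    {"dp":[-0.3,0,0],"angular":[0,0,0],"gripper":85},
    {"dp":[-0.4,0,0],"angular":[0,0,0],"gripper":85},
    {"dp":[-0.4,0,0],"angular":[0,0,0],"gripper":85},
    {"dp":[-0.3,0,0],"angular":[0,0,0],"gripper":85},
  ],
)

```text
clock: 8.45
position: [0.6152, 0.0458, 0.211]
ee_rot: [-0.424, -0.565, -0.424, 0.566]
contact_force: [0.3, -0.4, 0.1]
width: 0.085
```

Request:
arm_command(
  series=[
    {"dp":[0,-0.4,0],"angular":[0,0,0],"gripper":85},
    {"dp":[0,0,0],"angular":[-0.09,0,0],"gripper":85},
    {"dp":[0,0,0],"angular":[-0.09,0,0],"gripper":85},
    {"dp":[0,0,0],"angular":[-0.08,0,0],"gripper":85},
    {"dp":[0,0,0],"angular":[-0.08,0,0],"gripper":85},
    {"dp":[0,0,0],"angular":[0,0,0],"gripper":85},
    {"dp":[0,0,0],"angular":[0,0,0],"gripper":85},
    {"dp":[0,0,0],"angular":[0,0,0],"gripper":85},
  ],
)

```text
clock: 9.45
position: [0.5687, 0.0591, 0.2161]
ee_rot: [0.563, 0.432, 0.559, -0.429]
contact_force: [-0.5, -0.0, -0.5]
width: 0.0848
```

```bash
python3 look.py 5; python3 - <<'E'
from h import *;from rig import *
s=get_state();plan(s,[.5655,-.05,.15],104.3)
d=get_image("wrist");cv2.imwrite("pics/w5.png",d["image"])
w,x,y,z=s["ee_rot"];T=np.eye(4);T[:3,:3]=R.from_quat([x,y,z,w]).as_matrix();T[:3,3]=s["position"];T=T@d["mount"]
P=cloud(d,T);m=masks(d["image"]);g={}
u=np.array([np.cos(np.radians(73.7)),np.sin(np.radians(73.7)),0])
for k,zz in(("green",.022),("red",.0164)):
    a=m[k]&(P[...,2]<.04)&(P[...,2]>.01);q=pix(a)
    if len(q):g[k]=ray(d,q.mean(0),zz,T)[0];print(k,len(q),q.mean(0).round(),g[k].round(4))
if len(g)==2:print("wrist pointer-green",(g["red"]-g["green"])@u*1000)
a=m["black"]&(P[...,2]>.055)&(P[...,2]<.072)&(P[...,0]>.5)&(P[...,0]<.66)&(abs(P[...,1]+.05)<.06)
print("knob",a.sum(),cv2.minAreaRect(P[a][:,:2].astype(np.float32)*1000) if a.any() else "")
E
```

```text
scene green 100 [0.6887 0.0281 0.022 ]
scene red 29 [0.6642 0.0356 0.0164]
 pointer-green y mm 0.25223308152824586
 plate 253 ((617.9364013671875, 49.389373779296875), (9.22574234008789, 83.11957550048828), 73.7711410522461) plate-green y 0.5301939667758725
 knob 281 ((568.6551513671875, -51.079307556152344), (53.41568374633789, 15.922022819519043), 15.205090522766113)
  opt 0 [-179.3    0.6    0.2]
  opt 180 [ 0.7  0.2 -0.4]
pos [0.5688 0.0591 0.2161] q [-0.02  0.28  1.54 -0.    1.32  1.29] F [-0.4  0.1  0.3] w 0.0849 t 9.55
axes [[0.007, 0.966, 0.26], [-0.001, 0.26, -0.966], [-1.0, 0.007, 0.003]]
dp units [ 0.552 -0.266  0.87 ] mm [ 66.2 -32.  104.4] turn units [ 0.008  0.002 -0.004]
green 232 [320.  80.] [0.6885 0.0292 0.022 ]
red 56 [309.  97.] [0.6692 0.035  0.0164]
wrist pointer-green 0.20399148467399233
knob 544 ((569.1052856445312, -49.20044708251953), (52.447322845458984, 14.054583549499512), 14.809804916381836)
```

View pics/w5.png

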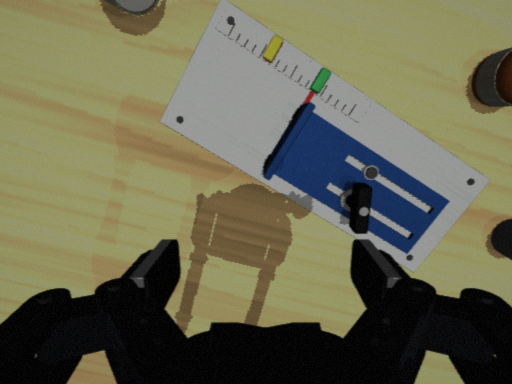

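The wrist view shows the red pointer (309,97) lined up with the green clip (320,80) and the knob bar around (361,207). The views put the offset at 0.2–0.5 mm. On to the knob.

Request:
arm_command(
  series=[
    {"dp":[0,-0.12,0.44],"angular":[-0.003,0,0],"gripper":85},
    {"dp":[0,-0.12,0.43],"angular":[-0.003,0,0],"gripper":85},
    {"dp":[0,0,0],"angular":[0,0,0],"gripper":85},
    {"dp":[0.35,0,0],"angular":[0,0,0],"gripper":85},
    {"dp":[0.35,0,0],"angular":[0,0,0],"gripper":85},
    {"dp":[0.25,0,0],"angular":[0,0,0],"gripper":85},
    {"dp":[0,0,0],"angular":[0,0,0],"gripper":85},
    {"dp":[0,0,0],"angular":[0,0,0],"gripper":85},
  ],
)

```text
clock: 10.6
position: [0.5725, -0.0486, 0.1017]
ee_rot: [0.567, 0.431, 0.56, -0.424]
contact_force: [-0.3, -1.0, 0.1]
width: 0.085
```

```bash
python3 - <<'E'
from h import *;from rig import *
plan(get_state(),[.568,-.05,.033],104.8)
E
```

```text
opt 0 [-179.2    1.2    0.3]
  opt 180 [ 0.8  0.2 -0.8]
pos [ 0.5725 -0.0486  0.1017] q [-0.21  0.37  1.71  0.    1.05  1.09] F [-0.3 -1.   0.1] w 0.085 t 10.6
axes [[0.014, 0.963, 0.269], [0.001, 0.269, -0.963], [-1.0, 0.014, 0.003]]
dp units [ 0.572 -0.047 -0.001] mm [68.6 -5.7 -0.1] turn units [ 0.009  0.002 -0.009]
```

Request:
arm_command(
  series=[
    {"dp":[0,-0.04,0],"angular":[0.008,0.002,-0.009],"gripper":85},
    {"dp":[0.28,0,0],"angular":[0,0,0],"gripper":85},
    {"dp":[0.26,0,0],"angular":[0,0,0],"gripper":85},
    {"dp":[0,0,0],"angular":[0,0,0],"gripper":85},
    {"dp":[0,0,0],"angular":[0,0,0],"gripper":30},
    {"dp":[0,0,0],"angular":[0,0,0],"gripper":10},
    {"dp":[0,0,0],"angular":[0,0,0],"gripper":10},
    {"dp":[0,0,0],"angular":[0,0,0],"gripper":10},
  ],
  grip_force=30,
)

```text
clock: 11.6
position: [0.5751, -0.0495, 0.0472]
ee_rot: [0.565, 0.435, 0.555, -0.429]
contact_force: [-0.1, -1.0, -6.4]
width: 0.0151
```

```bash
python3 - <<'E'
from h import *;from rig import *
s=get_state();plan(s,[.568,-.05,.033],104.8);print(s["moment"])
E
```

```text
opt 0 [179.9  -1.5  -0.5]
  opt 180 [-0.1  0.3 -0.9]
pos [ 0.5751 -0.0495  0.0472] q [-0.21  0.43  1.77  0.    0.92  1.1 ] F [-0.1 -1.  -6.4] w 0.0151 t 11.6
axes [[0.017, 0.967, 0.254], [-0.001, 0.254, -0.967], [-1.0, 0.016, 0.005]]
dp units [ 0.117 -0.061 -0.012] mm [14.  -7.3 -1.4] turn units [-0.001  0.003 -0.01 ]
[-0.1634257   0.17878625 -0.16436611]
```

Request:
arm_command(
  series=[
    {"dp":[0,0,0],"angular":[0,0,0],"gripper":50},
    {"dp":[0,0,0],"angular":[0,0,0],"gripper":50},
    {"dp":[0,-0.05,-0.005],"angular":[0,0.003,-0.01],"gripper":50},
    {"dp":[0,0,0],"angular":[0,0,0],"gripper":50},
    {"dp":[0.07,0,0],"angular":[0,0,0],"gripper":50},
    {"dp":[0.04,0,0],"angular":[0,0,0],"gripper":50},
    {"dp":[0,0,0],"angular":[0,0,0],"gripper":50},
    {"dp":[0,0,0],"angular":[0,0,0],"gripper":50},
  ],
)

```text
clock: 12.6
position: [0.5688, -0.0512, 0.0328]
ee_rot: [0.56, 0.431, 0.56, -0.432]
contact_force: [-0.8, -0.5, -1.0]
width: 0.0502
```

```bash
python3 - <<'E'
from h import *;from rig import *
s=get_state();plan(s,[.568,-.05,.033],104.8);print(s["moment"])
E
python3 look.py 6
```

```text
opt 0 [ 1.799e+02  1.000e-01 -1.000e-01]
  opt 180 [-0.1  0.1  0. ]
pos [ 0.5688 -0.0512  0.0328] q [-0.21  0.45  1.79 -0.    0.91  1.1 ] F [-0.8 -0.5 -1. ] w 0.0502 t 12.6
axes [[-0.0, 0.967, 0.254], [-0.001, 0.254, -0.967], [-1.0, -0.001, 0.001]]
dp units [-0.002 -0.004 -0.011] mm [-0.2 -0.5 -1.3] turn units [-0.001  0.001  0.001]
[-0.03635639 -0.02109106  0.04920619]
top green 61 [0.6864 0.028  0.022 ]
top red 5 [0.6714 0.0328 0.0164]
 pointer-green y mm 0.36410859236299226
 plate 216 ((614.781982421875, 49.06378936767578), (7.677291393280029, 79.63632202148438), 73.66670989990234) plate-green y 0.09239228517070552
scene green 99 [0.6886 0.0283 0.022 ]
scene red 29 [0.6642 0.0356 0.0164]
 pointer-green y mm 0.1566272808016012
 plate 260 ((621.9057006835938, -13.105545043945312), (77.96088409423828, 156.45779418945312), 3.207463502883911) plate-green y -58.434315466201085
 knob 350 ((591.0630493164062, -13.825538635253906), (148.25106811523438, 58.848663330078125), 71.85375213623047)
```

Well placed. Now grip and turn, about 32° first.

Request:
arm_command(
  series=[
    {"dp":[0,0,0],"angular":[0,0,0],"gripper":10},
    {"dp":[0,0,0],"angular":[0,0,0],"gripper":10},
    {"dp":[0,0,0],"angular":[0,0,0],"gripper":10},
    {"dp":[0,0,0],"angular":[0.06,0,0],"gripper":10},
    {"dp":[0,0,0],"angular":[0.08,0,0],"gripper":10},
    {"dp":[0,0,0],"angular":[0.08,0,0],"gripper":10},
    {"dp":[0,0,0],"angular":[0.08,0,0],"gripper":10},
    {"dp":[0,0,0],"angular":[0.06,0,0],"gripper":10},
  ],
  grip_force=40,
)

```text
clock: 13.7
position: [0.569, -0.052, 0.0333]
ee_rot: [-0.414, -0.573, -0.412, 0.575]
contact_force: [0.5, 0.2, 0.5]
width: 0.0154
```

```bash
python3 - <<'E'
from h import *;from rig import *
s=get_state();plan(s,[.568,-.05,.033],104.8-68.8);print(s["moment"])
E
```

```text
opt 0 [-144.6    0.2    0.2]
  opt 180 [35.4  0.2 -0.1]
pos [ 0.569  -0.052   0.0333] q [-0.21  0.45  1.79 -0.    0.91  1.69] F [0.5 0.2 0.5] w 0.0154 t 13.7
axes [[0.0, 0.948, -0.318], [-0.004, -0.318, -0.948], [-1.0, 0.001, 0.003]]
dp units [ 0.003 -0.013 -0.013] mm [ 0.3 -1.6 -1.6] turn units [ 0.394  0.002 -0.001]
[0.01800413 0.0630731  0.1327382 ]
```

Request:
arm_command(
  series=[
    {"dp":[0,0,0],"angular":[0.05,0,0],"gripper":10},
    {"dp":[0,0,0],"angular":[0.05,0,0],"gripper":10},
    {"dp":[0,0,0],"angular":[0.05,0,0],"gripper":10},
    {"dp":[0,0,0],"angular":[0.03,0,0],"gripper":10},
    {"dp":[0,0,0],"angular":[0.02,0,0],"gripper":10},
    {"dp":[0,0,0],"angular":[0.02,0,0],"gripper":10},
    {"dp":[0,0,0],"angular":[0.02,0,0],"gripper":10},
    {"dp":[0,0,0],"angular":[0.02,0,0],"gripper":10},
  ],
)

```text
clock: 14.7
position: [0.5686, -0.0527, 0.0334]
ee_rot: [-0.285, -0.647, -0.282, 0.649]
contact_force: [0.5, -0.6, 0.1]
width: 0.0152
```

```bash
python3 - <<'E'
from h import *;from rig import *
s=get_state();plan(s,[.568,-.05,.033],104.8-68.8);print(s["moment"])
E
```

```text
opt 0 [-168.8    0.3    0.3]
  opt 180 [11.2  0.2 -0.2]
pos [ 0.5686 -0.0527  0.0334] q [-0.21  0.45  1.79 -0.01  0.91  2.11] F [ 0.5 -0.6  0.1] w 0.0152 t 14.7
axes [[-0.0, 0.734, -0.679], [-0.005, -0.679, -0.734], [-1.0, 0.003, 0.004]]
dp units [ 0.003 -0.019 -0.013] mm [ 0.3 -2.3 -1.5] turn units [ 0.125  0.002 -0.002]
[0.06406458 0.01852179 0.09904722]
```

Request:
arm_command(
  series=[
    {"dp":[0,0,0],"angular":[0.02,0,0],"gripper":10},
    {"dp":[0,0,0],"angular":[0.02,0,0],"gripper":10},
    {"dp":[0,0,0],"angular":[0.02,0,0],"gripper":10},
    {"dp":[0,0,0],"angular":[0.02,0,0],"gripper":10},
    {"dp":[0,0,0],"angular":[0.02,0,0],"gripper":10},
    {"dp":[0,0,0],"angular":[0.02,0,0],"gripper":10},
    {"dp":[0,0,0],"angular":[0.02,0,0],"gripper":10},
    {"dp":[0,0,0],"angular":[0,0,0],"gripper":10},
  ],
)

```text
clock: 15.7
position: [0.5685, -0.0531, 0.0335]
ee_rot: [-0.212, -0.674, -0.207, 0.677]
contact_force: [-0.1, -0.2, 0.4]
width: 0.0152
```

```bash
python3 - <<'E'
from h import *;from rig import *
s=get_state();plan(s,[.568,-.05,.033],104.8-68.8);print(s["moment"])
E
```

```text
opt 0 [178.4  -0.6  -0.5]
  opt 180 [-1.6  0.3 -0.4]
pos [ 0.5685 -0.0531  0.0335] q [-0.21  0.45  1.79 -0.01  0.91  2.34] F [-0.1 -0.2  0.4] w 0.0152 t 15.7
axes [[-0.001, 0.566, -0.825], [-0.008, -0.825, -0.566], [-1.0, 0.006, 0.005]]
dp units [ 0.004 -0.024 -0.011] mm [ 0.4 -2.9 -1.3] turn units [-0.017  0.004 -0.004]
[0.16331922 0.01055067 1.9054158 ]
```

The moment about the vertical jumped to 1.9 N m after about 70° of turn, so the knob is on its end stop. Releasing.

Request:
arm_command(
  series=[
    {"dp":[0,0,0],"angular":[0,0,0],"gripper":70},
    {"dp":[0,0,0],"angular":[0,0,0],"gripper":70},
    {"dp":[0,0,0],"angular":[0,0,0],"gripper":70},
    {"dp":[0,0,0],"angular":[0,0,0],"gripper":70},
    {"dp":[-0.3,0,0],"angular":[0,0,0],"gripper":70},
    {"dp":[-0.4,0,0],"angular":[0,0,0],"gripper":70},
    {"dp":[-0.4,0,0],"angular":[0,0,0],"gripper":70},
    {"dp":[-0.3,0,0],"angular":[0,0,0],"gripper":70},
  ],
)

```text
clock: 16.7
position: [0.5668, -0.0515, 0.2025]
ee_rot: [-0.205, -0.674, -0.204, 0.68]
contact_force: [0.6, -0.3, -0.7]
width: 0.07
```

Request:
arm_command(
  series=[
    {"dp":[0,-0.4,0],"angular":[0,0,0],"gripper":70},
    {"dp":[0,-0.4,0],"angular":[0,0,0],"gripper":70},
    {"dp":[0,-0.4,0],"angular":[0,0,0],"gripper":70},
    {"dp":[0,0,0],"angular":[0,0,0],"gripper":70},
    {"dp":[0,0,0],"angular":[0,0,0],"gripper":70},
    {"dp":[0,0,0],"angular":[0,0,0],"gripper":70},
    {"dp":[0,0,0],"angular":[0,0,0],"gripper":70},
    {"dp":[0,0,0],"angular":[0,0,0],"gripper":70},
  ],
)

```text
clock: 17.7
position: [0.4905, 0.0683, 0.2068]
ee_rot: [0.203, 0.679, 0.2, -0.677]
contact_force: [0.1, 0.6, 0.6]
width: 0.0698
```

```bash
python3 look.py 7
```

```text
top green 61 [0.6863 0.028  0.022 ]
top red 5 [0.6714 0.0328 0.0164]
 pointer-green y mm 0.43459295885576754
 plate 185 ((620.1307373046875, 47.44080352783203), (7.608525276184082, 68.15361022949219), 73.44721984863281) plate-green y 0.1063436835636356
 knob 82 ((575.1209106445312, -61.751625061035156), (11.462587356567383, 20.55760955810547), 44.02853775024414)
scene green 102 [0.6885 0.0282 0.022 ]
scene red 28 [0.6645 0.0355 0.0164]
 pointer-green y mm 0.3352578745379097
 plate 254 ((618.20361328125, 49.33829879760742), (9.24796199798584, 83.1528549194336), 73.7052001953125) plate-green y 0.5960744979310086
 knob 284 ((586.4937133789062, -1.4579544067382812), (135.58619689941406, 59.892311096191406), 65.08396911621094)
```

View pics/scene_7.png

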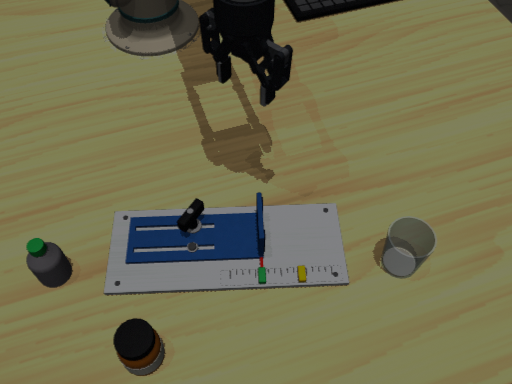

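The scene view shows the pointer (262,262) against the green clip (262,275), the yellow clip apart at (302,273), the knob bar swung round at (191,215), and the gripper clear. One last check of the bar's angle.

```bash
python3 - <<'E'
from h import *;from rig import *
d=get_image("scene");P=cloud(d);m=masks(d["image"])["black"]&(np.hypot(P[...,0]-.568,P[...,1]+.05)<.035)&(P[...,2]>.058)&(P[...,2]<.072)
q=P[m][:,:2];v=np.linalg.svd(q-q.mean(0))[2][0];print(len(q),q.mean(0),"bar angle",np.degrees(np.arctan2(v[1],v[0]))%180, cv2.minAreaRect((q*1000).astype(np.float32)))
E
```

```text
253 [ 0.56992464 -0.05098119] bar angle 128.9751280042014 ((568.0993041992188, -50.17662048339844), (15.148735046386719, 54.2705192565918), 41.372467041015625)
```

```bash
python3 -c "
from rig import *
print(sign_off())"
```

```text
the job is handed in; nothing more can be done
None
```

The blue stop is at the green marker and the knob is tight. I handed the job in at about 18 s on the robot's clock, with the gripper open and well clear of the stage.

- **Stop:** I gripped the upright plate, slid it about 27 mm towards the knob, and released it. The last pictures, taken after tightening, put both pointer and plate within 0.1–0.6 mm of the green clip in the top and scene views.
- **Knob:** I turned it clockwise until the resisting moment jumped from about 0.1 to 1.9 N m, which is the end stop. The bar turned 63–66° (about 1.1 rad) as seen by the scene camera, so it is past the 1.0 rad limit whatever its starting angle.
- **Disagreements:** The gripper turned about 70°, a little more than the bar, which I put down to give in the grip at the stop. A few automatic fits of the plate and knob were wrong because the gripper was in the way or other objects were picked up, and I ignored those. My first grip on the knob was about 7 mm off centre and 14 mm high, so I opened and gripped again before turning.

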